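Load the centrifuge in balanced pairs

ROBOT

A 7-joint arm with a two-finger parallel gripper is mounted at the origin on a cart in front of the work surface, level with it; the furniture and walls round the work are solid. World frame = base frame: x ahead of the robot, y to its left, z up, the work surface at z = 0. Lengths are in m, angles in rad, forces in N, time in s.
With the tool pointing down it reaches from about 0.4 to 0.85 m from the base axis. Payload 10.4 kg.
Tool frame: the origin (TCP) lies midway between the tips of the shut fingers; the grasp point (between the pads) lies 19 mm behind it; z points along the fingers, y is the line along which they close (so a half turn about z gives the same grasp; the last joint's range is limited). The gripper opens to 87 mm and grips with 3 to 60 N. Pads are 19 mm wide; open, the fingers measure 117 mm over their backs; the gripper's body (75 mm by 190 mm) begins 51 mm behind the grasp point.
Start: joints at [1.193, 0.332, -0.065, 1.46, 0.022, 1.35, -0.088], TCP at [0.217, -0.586, 0.223] pointing down, gripper open.
Joint ranges: [-2.6, 2.6], [-0.5, 2.12], [-1.47, 1.34], [0.16, 2.42], [-1.27, 4.41], [0.06, 2.06], [-2.6, 2.6]. Speed limits (rad/s): [2.22, 2.22, 2.79, 2.79, 3.14, 3.14, 3.14].

INTERFACE

Orientations are given as a unit quaternion [w, x, y, z].
In Python, from plant import bot gives the robot as it stands.
- The arm moves only by the shell command python3 -m pendant 'ROWS' [FORCE]. ROWS is JSON, a list of rows, each an object with "grip": the opening, from -1 (shut) to 1 (fully open); "dp": the shift along the tool's x, y, z as a fraction of full scale, a list of three; "rot": the turn, a rotation vector about the tool's x, y, z as a fraction of full scale, a list of three. In form: [{"grip": grip, "dp": [x, y, z], "rot": [rx, ry, rz]}, ...]. A call has 1 to 12 rows; each row shifts and turns the commanded pose from where the row before left it, along the tool's axes as they then stand; what a row does not reach is not made up. Full scale, the value 1, is 2.5 cm for a shift and 0.12 rad for a turn. A row lasts 1/10 s, in which the tool goes at most 50 mm and 8.59 degrees, less where a joint would pass 70% of its speed; a pose out of reach is approached as far as the arm can. A call with a number of a shift or a turn outside -1 to 1 is refused whole. A call with a gripper value outside its range is refused whole. The fingers move at their own pace and stop on an object; FORCE is the grip in N (left out, the last holds). Time passes only in rows, so rows that do not move let the fingers close. It gives the time, the measured TCP pose, the force, the opening and the grip force at its end, in the units of the state.
- bot.get_state(): the state, without advancing time (a new reading comes with each control period).
- bot.capture(name): name is "scene" or "top" or "wrist"; returns the picture (384x512x3 uint8, red, green, blue); there is no depth.
- bot.get_calibration(name): a dict with "intrinsics" (3x3 intrinsics, pixels), "rvec" (rotation vector, rad) and "tvec" (3), from world to camera coordinates, as OpenCV has them; the wrist camera has in their place "mount" (4x4, takes a point from camera to tool coordinates, whose origin is the TCP and whose axes are the flange's). Camera axes: x right, y down, z forward; pixel columns grow to the right and rows downward; lengths in m; the calibration is good to about 2 mm. The wrist camera is an equidistant fisheye: a pixel r from the principal point sees the ray r / f radians off the axis. A picture is of the moment at which its call begins: read the wrist's pose just before it. get_calibration takes no time and is no camera call.
- bot.hand_in(): hands the job in; it is judged then, once.
Trained networks look in the newest picture that a camera, given by its name, has taken for a name from the list of things; names that differ only in an ending like _2 or _b are one class to them, and where a whole thing is asked for, a point or a joint stands for the part that bears it (a point fixed in the world has none). Each returns a list of dicts, best first, with "score" (0 to 1); they miss things now and then, are a little off and sometimes report something else, mostly with a low value. They report only what shows in the picture. A call takes as long as a camera call.
- bot.find_in(camera, query): "centre" ([x, y, z] in m, in world coordinates, good to about 4 mm: the middle of the surface that is visible of it).
The state is a dict: "clock": time; "joint_positions": joint angles; "qd": joint speeds; "tau": joint torques, N m; "tool_pos": TCP position; "eef_rot": TCP orientation; "wrist_force": force on the tool from outside, world axes, zero at the start; "wrist_torque": the same for the moment, N m; "width": finger opening in m; "grip_force": force on a finger pad.
Only numpy, scipy, OpenCV 4.12 (cv2) and the standard library are available. Lean on these libraries where they do the work, as an engineer would, in place of code of your own. Each camera call takes 0.05 s, during which the arm holds its last target. There are 200 camera calls.

TASK

Load the centrifuge for a balanced run: stand the two red-capped and the two black-capped vials upright and fully down in the four blue rotor buckets, one to a bucket, so that vials with the same cap colour face each other straight across the hub. Leave the white-capped vial standing where it is.

Things in the scene. Friction and masses are not known exactly. Their poses are not given: they have to be found in the camera images.
- vial_red_a: glass specimen vial with a red screw cap, standing upright in the shallow grey tray (rim 17 mm, floor 2 mm high); round, 23 mm diameter, 59 mm tall, about 22 g; the cap is the top 11 mm and as wide as the body, a narrower shoulder lies just under it. Origin: centre of its underside; z runs up its axis. It is one of two alike.
- vial_red_b: glass specimen vial with a red screw cap, standing upright in the shallow grey tray (rim 17 mm, floor 2 mm high); round, 23 mm diameter, 59 mm tall, about 22 g; the cap is the top 11 mm and as wide as the body, a narrower shoulder lies just under it. Origin: centre of its underside; z runs up its axis. It is one of two alike.
- vial_black_a: glass specimen vial with a black screw cap, standing upright in the shallow grey tray (rim 17 mm, floor 2 mm high); round, 23 mm diameter, 59 mm tall, about 22 g; the cap is the top 11 mm and as wide as the body, a narrower shoulder lies just under it. Origin: centre of its underside; z runs up its axis. It is one of two alike.
- vial_black_b: glass specimen vial with a black screw cap, standing upright in the shallow grey tray (rim 17 mm, floor 2 mm high); round, 23 mm diameter, 59 mm tall, about 22 g; the cap is the top 11 mm and as wide as the body, a narrower shoulder lies just under it. Origin: centre of its underside; z runs up its axis. It is one of two alike.
- vial_white: glass specimen vial with a white screw cap, standing upright in the shallow grey tray (rim 17 mm, floor 2 mm high); round, 23 mm diameter, 59 mm tall, about 22 g; the cap is the top 11 mm and as wide as the body, a narrower shoulder lies just under it. Origin: centre of its underside; z runs up its axis. The only white-capped one; it is not part of this run and stays where it stands.
- bucket_1: round blue bucket, one of four hung in the centrifuge rotor 62 mm from its axis; bucket_3 faces it across the hub, 124 mm off; neighbours 88 mm off; it rocks on its pins by up to 0.08 rad. Origin: centre of its inner floor (26 mm across), 58 mm above the table; z up. Bore straight for 12 mm, then flares to 40 mm across at the mouth, 26 mm above the floor (47 mm outside). A seated vial shows 33 mm.
- bucket_2: round blue bucket, one of four hung in the centrifuge rotor 62 mm from its axis; bucket_4 faces it across the hub, 124 mm off; neighbours 88 mm off; it rocks on its pins by up to 0.08 rad. Origin: centre of its inner floor (26 mm across), 58 mm above the table; z up. Bore straight for 12 mm, then flares to 40 mm across at the mouth, 26 mm above the floor (47 mm outside). A seated vial shows 33 mm.
- bucket_3: round blue bucket, one of four hung in the centrifuge rotor 62 mm from its axis; bucket_1 faces it across the hub, 124 mm off; neighbours 88 mm off; it rocks on its pins by up to 0.08 rad. Origin: centre of its inner floor (26 mm across), 58 mm above the table; z up. Bore straight for 12 mm, then flares to 40 mm across at the mouth, 26 mm above the floor (47 mm outside). A seated vial shows 33 mm.
- bucket_4: round blue bucket, one of four hung in the centrifuge rotor 62 mm from its axis; bucket_2 faces it across the hub, 124 mm off; neighbours 88 mm off; it rocks on its pins by up to 0.08 rad. Origin: centre of its inner floor (26 mm across), 58 mm above the table; z up. Bore straight for 12 mm, then flares to 40 mm across at the mouth, 26 mm above the floor (47 mm outside). A seated vial shows 33 mm.
- centrifuge: low grey bench centrifuge, fixed; origin: underside on the rotor axis, -x to its front. Casing 149 mm forward, 128 back, 125 to each side, 84 high; chamber 208 across. The rotor turns when a bucket is pushed (about 2 N) and stays there; hub nut 89 mm above the table, arms 80 mm. Its round lid lies farther back on the table.

How it is judged:
By the outcome, as a careful person would: the job done as asked, in the order asked, and still so for the second after the job is handed in, with the robot touching nothing.
It also fails if it takes over 106 s, if anything falls off the work surface, if the arm or the gripper's body presses on something with over 40 N, if the wrist force passes 120 N, or if a joint passes its speed limit or range.

## Working session

There is one attempt and no reset: what is moved stays moved. The work goes in short steps, Python scripts to look and compute and a shell command to move; the robot and the scene stay as the last step left them, time stands still between calls to the robot, and variables do not carry over. Pictures are saved under pics/ and viewed, at most 14 in all, crops included, and the job is handed in when it is done.

```bash
ls; mkdir -p pics; python3 - <<'E'
from plant import bot
import cv2
s=bot.get_state(); print({k:s[k] for k in('clock','tool_pos','eef_rot','width')})
for c in('top','scene'):
    im=bot.capture(c); cv2.imwrite(f'pics/{c}0.png',im[:,:,::-1])
    for q in('vial_red_a','vial_black_a','vial_white','bucket_1','centrifuge'):
        print(c,q,[(round(d['score'],2),[round(float(v),3) for v in d['centre']]) for d in bot.find_in(c,q)])
E
```

```text
pics
{'clock': 0.0, 'tool_pos': array([ 0.21697573, -0.58571062,  0.22173822]), 'eef_rot': array([-7.13251576e-04,  9.84302265e-01,  1.76489414e-01, -1.69872922e-04]), 'width': 0.08677388766331026}
top vial_red_a [(0.68, [0.431, 0.163, 0.062]), (0.42, [0.437, 0.245, 0.06])]
top vial_black_a [(0.42, [0.514, 0.313, 0.063])]
top vial_white []
top bucket_1 [(0.84, [0.508, -0.123, 0.08]), (0.84, [0.544, -0.244, 0.08]), (0.72, [0.587, -0.171, 0.074]), (0.55, [0.466, -0.201, 0.079])]
top centrifuge [(0.73, [0.508, -0.186, 0.079])]
scene vial_red_a [(0.61, [0.417, 0.175, 0.041]), (0.56, [0.431, 0.255, 0.039])]
scene vial_black_a [(0.63, [0.507, 0.325, 0.044]), (0.47, [0.528, 0.16, 0.04])]
scene vial_white [(0.82, [0.538, 0.255, 0.041])]
scene bucket_1 [(0.66, [0.466, -0.201, 0.072]), (0.6, [0.508, -0.128, 0.078]), (0.58, [0.587, -0.174, 0.079]), (0.49, [0.539, -0.249, 0.079])]
scene centrifuge [(0.84, [0.485, -0.123, 0.07])]
```

View pics/top0.png

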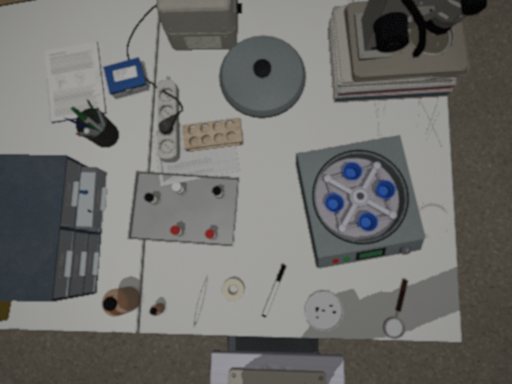

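View pics/scene0.png

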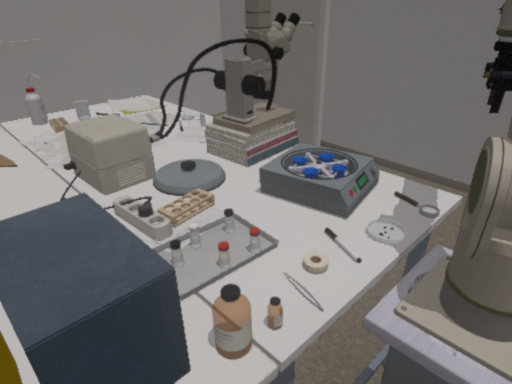

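The top view shows red caps at about (176,230) and (210,234), black at (150,198) and (217,190), white at (177,188), and the rotor at about (361,196). In the scene view all five vials stand upright and the four buckets are empty. I'll turn the tool so that its x is world +y, then go above the rotor.

```bash
python3 -m pendant '[{"grip":1,"dp":[0,0,-0.3],"rot":[0,0,-1]},{"grip":1,"dp":[0,0,-0.3],"rot":[0,0,-1]},{"grip":1,"dp":[0,0,-0.3],"rot":[0,0,-1]},{"grip":1,"dp":[0,0,-0.3],"rot":[0,0,-1]},{"grip":1,"dp":[0,0,-0.3],"rot":[0,0,-1]},{"grip":1,"dp":[0,0,-0.3],"rot":[0,0,-1]},{"grip":1,"dp":[0,0,-0.3],"rot":[0,0,-1]},{"grip":1,"dp":[0,0,-0.3],"rot":[0,0,-1]},{"grip":1,"dp":[0,0,-0.3],"rot":[0,0,-1]},{"grip":1,"dp":[0,0,-0.3],"rot":[0,0,-1]},{"grip":1,"dp":[0,0,0],"rot":[0,0,-0.13]}]' 30
python3 -m pendant '[{"grip":1,"dp":[1,0.7,0],"rot":[0,0,0]},{"grip":1,"dp":[1,0.7,0],"rot":[0,0,0]},{"grip":1,"dp":[1,0.7,0],"rot":[0,0,0]},{"grip":1,"dp":[1,0.7,0],"rot":[0,0,0]},{"grip":1,"dp":[1,0.7,0],"rot":[0,0,0]},{"grip":1,"dp":[1,0.7,0],"rot":[0,0,0]},{"grip":1,"dp":[1,0.7,0],"rot":[0,0,0]},{"grip":1,"dp":[1,0.7,0],"rot":[0,0,0]},{"grip":1,"dp":[1,0.7,0],"rot":[0,0,0]},{"grip":1,"dp":[1,0.7,0],"rot":[0,0,0]},{"grip":1,"dp":[1,0.7,0],"rot":[0,0,0]},{"grip":1,"dp":[1,0.7,0],"rot":[0,0,0]}]'
python3 -m pendant '[{"grip":1,"dp":[1,0.7,0],"rot":[0,0,0]},{"grip":1,"dp":[1,0.7,0],"rot":[0,0,0]},{"grip":1,"dp":[1,0.7,0],"rot":[0,0,0]},{"grip":1,"dp":[0,0,0],"rot":[0,0,0]},{"grip":1,"dp":[0,0,0],"rot":[0,0,0]}]'
cat > h.py <<'E'
from plant import bot
import cv2, numpy as np
from scipy.spatial.transform import Rotation as R
def snap(name):
    s=bot.get_state(); im=bot.capture(name); c=bot.get_calibration(name); K=np.array(c['intrinsics'])
    if name=='wrist':
        q=s['eef_rot']; M=np.eye(4); M[:3,:3]=R.from_quat(np.r_[q[1:],q[0]]).as_matrix(); M[:3,3]=s['tool_pos']
        return im,K,M@np.array(c['mount'])
    T=np.eye(4); T[:3,:3]=cv2.Rodrigues(np.array(c['rvec']))[0]; T[:3,3]=np.ravel(c['tvec'])
    return im,K,np.linalg.inv(T)
def p2w(uv,K,T,z,fish):
    v=np.array([(uv[0]-K[0,2])/K[0,0],(uv[1]-K[1,2])/K[1,1]]); r=np.linalg.norm(v)
    d=np.array([*(np.sin(r)/max(r,1e-9)*v),np.cos(r)]) if fish else np.array([*v,1.])
    d=T[:3,:3]@d; o=T[:3,3]; return o+d*(z-o[2])/d[2]
def w2p(P,K,T,fish):
    p=T[:3,:3].T@(np.array(P)-T[:3,3])
    if fish:
        n=np.hypot(p[0],p[1]); v=p[:2]/n*np.arctan2(n,p[2])
    else: v=p[:2]/p[2]
    return v*[K[0,0],K[1,1]]+K[:2,2]
def blobs(mask,amin=15):
    n,l,st,ce=cv2.connectedComponentsWithStats(mask.astype('uint8'))
    return [(int(st[i,4]),ce[i]) for i in range(1,n) if st[i,4]>=amin]
def show(im,f): cv2.imwrite(f,im[:,:,::-1])
E
python3 - <<'E'
from h import *
im,K,T=snap('wrist'); show(im,'pics/w1.png'); print(K,T.round(3))
s=bot.get_state(); print(s['clock'],s['tool_pos'],s['eef_rot'],s['joint_positions'].round(2) if hasattr(s['joint_positions'],'round') else s['joint_positions'])
for d in bot.find_in('wrist','bucket_1'): print(d['score'],np.round(d['centre'],3))
E
```

```text
clock: 1.7
tool_pos: [0.2173, -0.5865, 0.2986]
eef_rot: [0.001, 0.706, 0.708, -0.0]
wrist_force: [-0.0, -0.8, 0.3]
width: 0.0867
grip_force: 0.0
clock: 2.9
tool_pos: [0.4277, -0.285, 0.2972]
eef_rot: [0.0, 0.708, 0.706, -0.0]
wrist_force: [-0.1, -0.4, 0.8]
width: 0.087
grip_force: 0.0
clock: 3.4
tool_pos: [0.4798, -0.2109, 0.2972]
eef_rot: [-0.0, 0.708, 0.707, -0.0]
wrist_force: [-0.1, -0.2, 0.6]
width: 0.0874
grip_force: 0.0
[[297.31863964   0.         256.29316929]
 [  0.         297.31863964 194.74412359]
 [  0.           0.           1.        ]] [[ 1.    -0.001 -0.     0.48 ]
 [-0.001 -0.961 -0.276 -0.134]
 [ 0.     0.276 -0.961  0.46 ]
 [ 0.     0.     0.     1.   ]]
3.45 [ 0.47936505 -0.21180579  0.29721092] [-1.13800537e-04  7.08021033e-01  7.06191285e-01 -2.68460400e-04] [ 0.85  0.12 -0.56  1.58  0.06  1.46  0.28]
0.86 [ 0.587 -0.168  0.077]
0.83 [ 0.511 -0.125  0.073]
0.67 [ 0.547 -0.246  0.078]
```

View pics/w1.png

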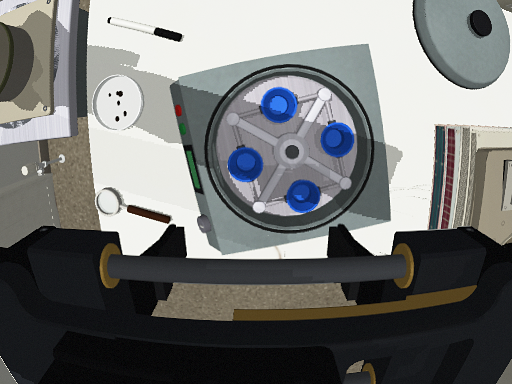

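The wrist view shows buckets at (280,105), (336,139), (303,195) and (245,164), with the hub at (292,152). I'll fit the rotor's centre and angle to the blue mask, then go to the tray.

```bash
cat > rotor.py <<'E'
from h import *
from scipy.optimize import minimize
def bluemask(im):
    h=cv2.cvtColor(im,cv2.COLOR_RGB2HSV); return (h[...,0]>105)&(h[...,0]<128)&(h[...,1]>140)&(h[...,2]>30)
A=np.linspace(0,2*np.pi,40)
def model(p,K,T,fish,shape,S=4):
    m=np.zeros((shape[0]*S,shape[1]*S),np.uint8)
    for k in range(4):
        a=p[2]+k*np.pi/2; c=np.array([p[0]+.062*np.cos(a),p[1]+.062*np.sin(a)])
        pts=[w2p([c[0]+r*np.cos(t),c[1]+r*np.sin(t),z],K,T,fish) for r,z in((.0235,.084),(.0165,.056)) for t in A]
        cv2.fillConvexPoly(m,cv2.convexHull(((np.array(pts)+.5)*S).astype(np.int32)),1)
    return cv2.resize(m.astype(np.float32),shape[::-1],interpolation=cv2.INTER_AREA)
def fit(name,p0=(.526,-.185,.23),roi=True):
    im,K,T=snap(name); f=name=='wrist'; b=bluemask(im).astype(np.float32)
    g=cv2.dilate((model(p0,K,T,f,b.shape,1)>0).astype(np.uint8),np.ones((15,15))); b=b*g
    cost=lambda p: np.abs(model(p,K,T,f,b.shape)-b).sum()/b.sum()
    r=minimize(cost,p0,method='Nelder-Mead',options=dict(initial_simplex=np.array(p0)+np.array([[0,0,0],[.006,0,0],[0,.006,0],[0,0,.08]]),maxiter=90))
    p=r.x
    print(name,p.round(4),round(r.fun,3)); 
    for k in range(4): print('  ',np.round([p[0]+.062*np.cos(p[2]+k*np.pi/2),p[1]+.062*np.sin(p[2]+k*np.pi/2)],4))
    return p,b
if __name__=='__main__':
    import sys
    for n in sys.argv[1:]: fit(n)
E
python3 rotor.py wrist top
for i in 1 2 ; do :; done
python3 -m pendant '[{"grip":1,"dp":[1,0,0],"rot":[0,0,0]},{"grip":1,"dp":[1,0,0],"rot":[0,0,0]},{"grip":1,"dp":[1,0,0],"rot":[0,0,0]},{"grip":1,"dp":[1,0,0],"rot":[0,0,0]},{"grip":1,"dp":[1,0,0],"rot":[0,0,0]},{"grip":1,"dp":[1,0,0],"rot":[0,0,0]},{"grip":1,"dp":[1,0,0],"rot":[0,0,0]},{"grip":1,"dp":[1,0,0],"rot":[0,0,0]},{"grip":1,"dp":[1,0,0],"rot":[0,0,0]},{"grip":1,"dp":[1,0,0],"rot":[0,0,0]},{"grip":1,"dp":[1,0,0],"rot":[0,0,0]},{"grip":1,"dp":[1,0,0],"rot":[0,0,0]}]' | grep tool_pos
python3 -m pendant '[{"grip":1,"dp":[1,0,0],"rot":[0,0,0]},{"grip":1,"dp":[1,0,0],"rot":[0,0,0]},{"grip":1,"dp":[1,0,0],"rot":[0,0,0]},{"grip":0.2,"dp":[0,0,0],"rot":[0,0,0]},{"grip":0.2,"dp":[0,0,0],"rot":[0,0,0]},{"grip":0.2,"dp":[0,0,0],"rot":[0,0,0]}]'
python3 - <<'E'
from h import *
im,K,T=snap('wrist'); show(im,'pics/w2.png')
for q in('vial_red_a','vial_black_a','vial_white'):
  for d in bot.find_in('wrist',q): print(q,round(d['score'],2),np.round(d['centre'],3))
E
```

```text
wrist [ 0.5252 -0.1837  0.2761] 0.079
   [ 0.5848 -0.1668]
   [ 0.5083 -0.124 ]
   [ 0.4655 -0.2006]
   [ 0.5421 -0.2433]
top [ 0.5242 -0.1846  0.2783] 0.288
   [ 0.5838 -0.1675]
   [ 0.5071 -0.1249]
   [ 0.4646 -0.2016]
   [ 0.5412 -0.2442]
tool_pos: [0.4799, 0.0889, 0.2976]
clock: 5.4
tool_pos: [0.4803, 0.1624, 0.2974]
eef_rot: [0.0, 0.708, 0.706, -0.0]
wrist_force: [0.0, -0.2, 0.4]
width: 0.0702
grip_force: 0.0
vial_red_a 0.83 [0.432 0.169 0.065]
vial_red_a 0.74 [0.443 0.248 0.057]
vial_black_a 0.8 [0.518 0.32  0.059]
vial_black_a 0.7 [0.535 0.156 0.057]
vial_white 0.66 [0.541 0.254 0.056]
```

View pics/w2.png

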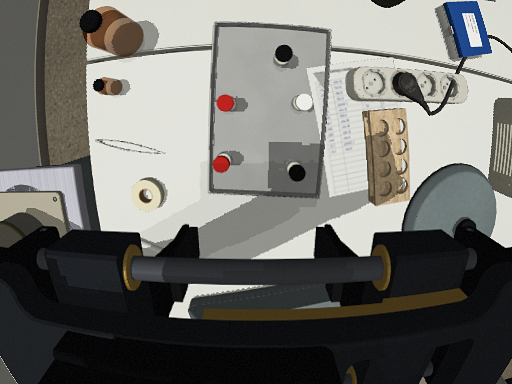

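```bash
cat > vials.py <<'E'
from h import *
from scipy.optimize import minimize
A=np.linspace(0,2*np.pi,40)
def model(p,K,T,fish,shape,z0=.061,S=4):
    pts=[w2p([p[0]+.0115*np.cos(t),p[1]+.0115*np.sin(t),z],K,T,fish) for z in(z0,z0-.011) for t in A]
    m=np.zeros((shape[0]*S,shape[1]*S),np.uint8)
    cv2.fillConvexPoly(m,cv2.convexHull(((np.array(pts)+.5)*S).astype(np.int32)),1)
    return cv2.resize(m.astype(np.float32),shape[::-1],interpolation=cv2.INTER_AREA)
def fitcap(im,K,T,f,col,p0,z0=.061):
    h=cv2.cvtColor(im,cv2.COLOR_RGB2HSV).astype(int)
    b=(((h[...,0]<8)|(h[...,0]>172))&(h[...,1]>130)) if col=='red' else (h[...,2]<55)
    b=b.astype(np.float32)*cv2.dilate((model(p0,K,T,f,b.shape,z0,1)>0).astype(np.uint8),np.ones((7,7)))
    r=minimize(lambda p:np.abs(model(p,K,T,f,b.shape,z0)-b).sum()/b.sum(),p0,method='Nelder-Mead',options=dict(initial_simplex=np.array(p0)+np.array([[0,0],[.006,0],[0,.006]]),maxiter=60))
    return r.x.round(4),round(float(r.fun),3)
V=[('red',(.437,.169)),('red',(.443,.248)),('black',(.518,.320)),('black',(.535,.156))]
if __name__=='__main__':
    for n in('wrist','top'):
        im,K,T=snap(n)
        for c,p in V: print(n,c,*fitcap(im,K,T,n=='wrist',c,p))
E
python3 vials.py
```

```text
wrist red [0.4312 0.1682] 0.095
wrist red [0.4386 0.2524] 0.107
wrist black [0.5174 0.3207] 0.148
wrist black [0.5371 0.1558] 0.108
top red [0.437 0.169] inf
top red [0.443 0.248] inf
top black [0.518 0.32 ] inf
top black [0.5369 0.1537] 0.427vials.py:13: RuntimeWarning: divide by zero encountered in scalar divide
  r=minimize(lambda p:np.abs(model(p,K,T,f,b.shape,z0)-b).sum()/b.sum(),p0,method='Nelder-Mead',options=dict(initial_simplex=np.array(p0)+np.array([[0,0],[.006,0],[0,.006]]),maxiter=60))
  np.max(np.abs(fsim[0] - fsim[1:])) <= fatol):
```

```bash
python3 -m pendant '[{"grip":0.2,"dp":[0.23,-0.96,0.5],"rot":[0,0,0]},{"grip":0.2,"dp":[0,-1,1],"rot":[0,0,0]},{"grip":0.2,"dp":[0,0,1],"rot":[0,0,0]},{"grip":0.2,"dp":[0,0,1],"rot":[0,0,0]},{"grip":0.2,"dp":[0,0,1],"rot":[0,0,0]},{"grip":0.2,"dp":[0,0,1],"rot":[0,0,0]},{"grip":0.2,"dp":[0,0,1],"rot":[0,0,0]},{"grip":0.2,"dp":[0,0,0.5],"rot":[0,0,0]},{"grip":0.2,"dp":[0,0,0],"rot":[0,0,0]},{"grip":0.2,"dp":[0,0,0],"rot":[0,0,0]},{"grip":0.2,"dp":[0,0,0],"rot":[0,0,0]}]'
python3 - <<'E'
from h import *
from vials import *
im,K,T=snap('wrist'); show(im,'pics/w3.png')
for c,p in V[:2]: print(c,*fitcap(im,K,T,True,c,p))
E
```

```text
clock: 6.8
tool_pos: [0.4317, 0.1699, 0.1237]
eef_rot: [0.001, 0.707, 0.707, 0.001]
wrist_force: [0.3, 1.0, 0.1]
width: 0.0525
grip_force: 0.0
red [0.4319 0.168 ] 0.166
red [0.4392 0.2515] 0.161
```

View pics/w3.png

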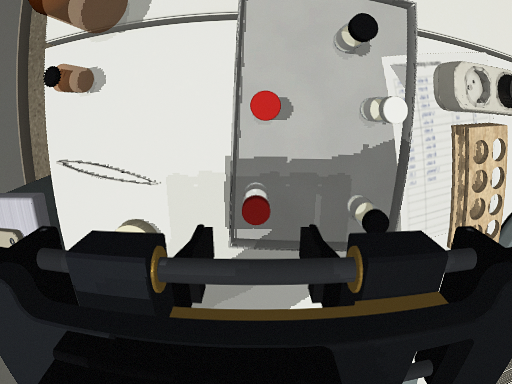

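The red cap at (256,210) is centred between the fingers. I'll descend, grip and lift.

```bash
python3 -m pendant '[{"grip":0.2,"dp":[-0.06,0,1],"rot":[0,0,0]},{"grip":0.2,"dp":[0,0,1],"rot":[0,0,0]},{"grip":0.2,"dp":[0,0,1],"rot":[0,0,0]},{"grip":0.2,"dp":[0,0,0.6],"rot":[0,0,0]},{"grip":0.2,"dp":[0,0,0],"rot":[0,0,0]},{"grip":0.2,"dp":[0,0,0],"rot":[0,0,0]}]' && python3 -m pendant '[{"grip":-1,"dp":[0,0,0],"rot":[0,0,0]},{"grip":-1,"dp":[0,0,0],"rot":[0,0,0]},{"grip":-1,"dp":[0,0,0],"rot":[0,0,0]},{"grip":-1,"dp":[0,0,0],"rot":[0,0,0]},{"grip":-1,"dp":[0,0,0],"rot":[0,0,0]}]' 15
```

```text
clock: 7.45
tool_pos: [0.4315, 0.1685, 0.0334]
eef_rot: [0.0, 0.707, 0.707, 0.0]
wrist_force: [-0.6, 0.1, 0.6]
width: 0.052
grip_force: 0.0
clock: 7.95
tool_pos: [0.4311, 0.1681, 0.0327]
eef_rot: [0.0, 0.707, 0.707, 0.0]
wrist_force: [0.5, -0.3, 2.0]
width: 0.0221
grip_force: 15.0
```

```bash
python3 -m pendant '[{"grip":-1,"dp":[0,0,-0.4],"rot":[0,0,0]},{"grip":-1,"dp":[0,0,-0.8],"rot":[0,0,0]},{"grip":-1,"dp":[0,0,-1],"rot":[0,0,0]},{"grip":-1,"dp":[0,0,-1],"rot":[0,0,0]},{"grip":-1,"dp":[0,0,-1],"rot":[0,0,0]},{"grip":-1,"dp":[-0.46,0.44,-1],"rot":[0,0,0]},{"grip":-1,"dp":[-1,1,-1],"rot":[0,0,0]},{"grip":-1,"dp":[-1,1,-0.5],"rot":[0,0,0]},{"grip":-1,"dp":[-1,1,0],"rot":[0,0,0]},{"grip":-1,"dp":[-1,1,0],"rot":[0,0,0]},{"grip":-1,"dp":[-1,0,0],"rot":[0,0,0]},{"grip":-1,"dp":[-1,0,0],"rot":[0,0,0]}]' && python3 -m pendant '[{"grip":-1,"dp":[-1,0,0],"rot":[0,0,0]},{"grip":-1,"dp":[-1,0,0],"rot":[0,0,0]},{"grip":-1,"dp":[-1,0,0],"rot":[0,0,0]},{"grip":-1,"dp":[-1,0,0],"rot":[0,0,0]},{"grip":-1,"dp":[-1,0,0],"rot":[0,0,0]},{"grip":-1,"dp":[-1,0,0],"rot":[0,0,0]},{"grip":-1,"dp":[-1,0,0],"rot":[0,0,0]},{"grip":-1,"dp":[-1,0,0],"rot":[0,0,0]},{"grip":-1,"dp":[-1,0,0],"rot":[0,0,0]},{"grip":-1,"dp":[-1,0,0],"rot":[0,0,0]},{"grip":-1,"dp":[0,0,0],"rot":[0,0,0]},{"grip":-1,"dp":[0,0,0],"rot":[0,0,0]}]'
python3 - <<'E'
from rotor import *
im,K,T=snap('wrist'); show(im,'pics/w4.png')
fit('wrist'); fit('top')
s=bot.get_state(); print(s['tool_pos'])
E
```

```text
clock: 9.15
tool_pos: [0.5421, 0.0059, 0.2004]
eef_rot: [-0.001, 0.707, 0.707, 0.0]
wrist_force: [-0.3, 0.6, -0.3]
width: 0.0221
grip_force: 15.0
clock: 10.35
tool_pos: [0.5417, -0.2435, 0.2004]
eef_rot: [-0.0, 0.707, 0.707, 0.0]
wrist_force: [-1.1, 0.3, -0.3]
width: 0.0223
grip_force: 15.0
wrist [ 0.5248 -0.1842  0.2758] 0.082
   [ 0.5845 -0.1673]
   [ 0.5079 -0.1245]
   [ 0.4652 -0.2011]
   [ 0.5417 -0.2439]
top [ 0.5238 -0.1857  0.272 ] 0.282
   [ 0.5836 -0.169 ]
   [ 0.5072 -0.126 ]
   [ 0.4641 -0.2023]
   [ 0.5405 -0.2454]
[ 0.54204543 -0.24215225  0.20045512]
```

View pics/w4.png

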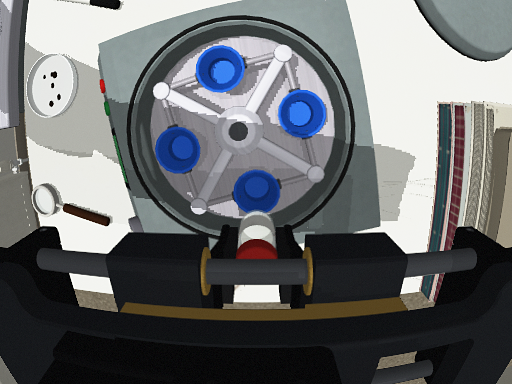

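The vial hangs over its bucket at (257,190), and the fit still agrees. I'll lower it while watching the force.

```bash
python3 -m pendant '[{"grip":-1,"dp":[0,0,1],"rot":[0,0,0]},{"grip":-1,"dp":[0,0,1],"rot":[0,0,0]},{"grip":-1,"dp":[0,0,0.7],"rot":[0,0,0]},{"grip":-1,"dp":[0,0,0.4],"rot":[0,0,0]},{"grip":-1,"dp":[0,0,0.3],"rot":[0,0,0]},{"grip":-1,"dp":[0,0,0.2],"rot":[0,0,0]},{"grip":-1,"dp":[0,0,0],"rot":[0,0,0]},{"grip":-1,"dp":[0,0,0],"rot":[0,0,0]}]'; python3 -m pendant '[{"grip":-1,"dp":[0,0,0.2],"rot":[0,0,0]},{"grip":-1,"dp":[0,0,0.2],"rot":[0,0,0]},{"grip":-1,"dp":[0,0,0.2],"rot":[0,0,0]},{"grip":-1,"dp":[0,0,0.1],"rot":[0,0,0]},{"grip":-1,"dp":[0,0,0],"rot":[0,0,0]},{"grip":-1,"dp":[0,0,0],"rot":[0,0,0]}]'; python3 -m rotor top
```

```text
clock: 11.3
tool_pos: [0.5422, -0.2435, 0.1107]
eef_rot: [0.0, 0.707, 0.707, 0.0]
wrist_force: [0.5, -0.5, 0.3]
width: 0.0221
grip_force: 15.0
clock: 11.9
tool_pos: [0.5418, -0.2435, 0.0926]
eef_rot: [0.0, 0.707, 0.707, 0.0]
wrist_force: [0.5, 0.3, 0.1]
width: 0.0229
grip_force: 15.0
top [ 0.5249 -0.1854  0.2766] 0.651
   [ 0.5846 -0.1685]
   [ 0.508  -0.1258]
   [ 0.4653 -0.2024]
   [ 0.5418 -0.2451]
```

```bash
python3 -m pendant '[{"grip":-1,"dp":[0,0,0.1],"rot":[0,0,0]},{"grip":-1,"dp":[0,0,0],"rot":[0,0,0]},{"grip":0,"dp":[0,0,0],"rot":[0,0,0]},{"grip":0,"dp":[0,0,0],"rot":[0,0,0]},{"grip":0,"dp":[0,0,0],"rot":[0,0,0]},{"grip":0,"dp":[0,0,0],"rot":[0,0,0]}]';  python3 -m pendant '[{"grip":0.2,"dp":[0,0,-0.4],"rot":[0,0,0]},{"grip":0.2,"dp":[0,0,-1],"rot":[0,0,0]},{"grip":0.2,"dp":[0,0,-1],"rot":[0,0,0]},{"grip":0.2,"dp":[0,0,-1],"rot":[0,0,0]},{"grip":0.2,"dp":[0,0,-1],"rot":[0,0,0]},{"grip":0.2,"dp":[0,0,0],"rot":[0,0,0]}]'; python3 - <<'E'
from rotor import *
from vials import fitcap
im,K,T=snap('wrist'); show(im,'pics/w5.png')
p,b=fit('wrist'); print(fitcap(im,K,T,True,'red',(.542,-.244),.117))
E
```

```text
clock: 12.55
tool_pos: [0.5418, -0.2435, 0.0901]
eef_rot: [0.0, 0.707, 0.707, 0.0]
wrist_force: [0.9, 0.7, 0.5]
width: 0.0416
grip_force: 0.0
clock: 13.15
tool_pos: [0.5436, -0.2438, 0.2046]
eef_rot: [0.003, 0.707, 0.707, 0.001]
wrist_force: [-0.1, 1.0, -0.5]
width: 0.052
grip_force: 0.0
wrist [ 0.5249 -0.1842  0.2767] 0.222
   [ 0.5846 -0.1672]
   [ 0.508  -0.1245]
   [ 0.4653 -0.2011]
   [ 0.5419 -0.2438]
(array([ 0.5419, -0.2432]), 0.109)
```

View pics/w5.png

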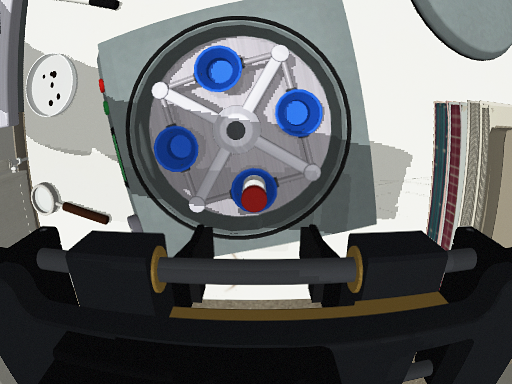

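The red vial is seated upright at (254,197) and the rotor hasn't moved. Next is the second red vial.

```bash
python3 -m pendant '[{"grip":0.2,"dp":[1,0,0],"rot":[0,0,0]},{"grip":0.2,"dp":[1,0,0],"rot":[0,0,0]},{"grip":0.2,"dp":[1,0,0],"rot":[0,0,0]},{"grip":0.2,"dp":[1,0,0],"rot":[0,0,0]},{"grip":0.2,"dp":[1,0,0],"rot":[0,0,0]},{"grip":0.2,"dp":[1,0,0],"rot":[0,0,0]},{"grip":0.2,"dp":[1,0,0],"rot":[0,0,0]},{"grip":0.2,"dp":[1,0,0],"rot":[0,0,0]},{"grip":0.2,"dp":[1,0,0],"rot":[0,0,0]},{"grip":0.2,"dp":[1,0,0],"rot":[0,0,0]},{"grip":0.2,"dp":[1,-0.5,0],"rot":[0,0,0]},{"grip":0.2,"dp":[1,-0.5,0],"rot":[0,0,0]}]' >/dev/null;  python3 -m pendant '[{"grip":0.2,"dp":[1,-0.5,0],"rot":[0,0,0]},{"grip":0.2,"dp":[1,-0.5,0],"rot":[0,0,0]},{"grip":0.2,"dp":[1,-0.5,0],"rot":[0,0,0]},{"grip":0.2,"dp":[1,-0.5,0],"rot":[0,0,0]},{"grip":0.2,"dp":[1,-0.5,0],"rot":[0,0,0]},{"grip":0.2,"dp":[1,-0.5,0],"rot":[0,0,0]},{"grip":0.2,"dp":[1,-0.12,0.7],"rot":[0,0,0]},{"grip":0.2,"dp":[0.83,0,1],"rot":[0,0,0]},{"grip":0.2,"dp":[0,0,1],"rot":[0,0,0]},{"grip":0.2,"dp":[0,0,0],"rot":[0,0,0]},{"grip":0.2,"dp":[0,0,0],"rot":[0,0,0]},{"grip":0.2,"dp":[0,0,0],"rot":[0,0,0]}]'; python3 - <<'E'
from vials import *
im,K,T=snap('wrist')
for c,p in V[1:3]: print(c,*fitcap(im,K,T,True,c,p))
E
```

```text
clock: 15.65
tool_pos: [0.4396, 0.2522, 0.1336]
eef_rot: [0.0, 0.708, 0.707, 0.001]
wrist_force: [0.1, 0.4, 0.2]
width: 0.0524
grip_force: 0.0
red [0.4391 0.2517] 0.145
black [0.5173 0.3203] 0.092
```

```bash
python3 -m pendant '[{"grip":0.2,"dp":[-0.02,-0.02,1],"rot":[0,0,0]},{"grip":0.2,"dp":[0,0,1],"rot":[0,0,0]},{"grip":0.2,"dp":[0,0,1],"rot":[0,0,0]},{"grip":0.2,"dp":[0,0,1],"rot":[0,0,0]},{"grip":0.2,"dp":[0,0,0],"rot":[0,0,0]},{"grip":0.2,"dp":[0,0,0],"rot":[0,0,0]},{"grip":-1,"dp":[0,0,0],"rot":[0,0,0]},{"grip":-1,"dp":[0,0,0],"rot":[0,0,0]},{"grip":-1,"dp":[0,0,0],"rot":[0,0,0]},{"grip":-1,"dp":[0,0,0],"rot":[0,0,0]},{"grip":-1,"dp":[0,0,0],"rot":[0,0,0]}]' 15
```

```text
clock: 16.8
tool_pos: [0.4387, 0.2518, 0.0328]
eef_rot: [0.0, 0.707, 0.707, 0.0]
wrist_force: [-0.1, -0.1, 2.6]
width: 0.0223
grip_force: 15.0
```

```bash
python3 -m pendant '[{"grip":-1,"dp":[0,0,-0.5],"rot":[0,0,0]},{"grip":-1,"dp":[0,0,-1],"rot":[0,0,0]},{"grip":-1,"dp":[0,0,-1],"rot":[0,0,0]},{"grip":-1,"dp":[0,0,-1],"rot":[0,0,0]},{"grip":-1,"dp":[0,0,-1],"rot":[0,0,0]},{"grip":-1,"dp":[-0.5,0,-1],"rot":[0,0,0]},{"grip":-1,"dp":[-1,0.76,-1],"rot":[0,0,0]},{"grip":-1,"dp":[-1,1,-0.2],"rot":[0,0,0]},{"grip":-1,"dp":[-1,1,0],"rot":[0,0,0]},{"grip":-1,"dp":[-1,0,0],"rot":[0,0,0]},{"grip":-1,"dp":[-1,0,0],"rot":[0,0,0]},{"grip":-1,"dp":[-1,0,0],"rot":[0,0,0]}]' >/dev/null && python3 -m pendant '[{"grip":-1,"dp":[-1,0,0],"rot":[0,0,0]},{"grip":-1,"dp":[-1,0,0],"rot":[0,0,0]},{"grip":-1,"dp":[-1,0,0],"rot":[0,0,0]},{"grip":-1,"dp":[-1,0,0],"rot":[0,0,0]},{"grip":-1,"dp":[-1,0,0],"rot":[0,0,0]},{"grip":-1,"dp":[-1,0,0],"rot":[0,0,0]},{"grip":-1,"dp":[-1,0,0],"rot":[0,0,0]},{"grip":-1,"dp":[-1,0,0],"rot":[0,0,0]},{"grip":-1,"dp":[-0.56,0,0.5],"rot":[0,0,0]},{"grip":-1,"dp":[0,0,0.5],"rot":[0,0,0]},{"grip":-1,"dp":[0,0,0],"rot":[0,0,0]},{"grip":-1,"dp":[0,0,0],"rot":[0,0,0]}]'; python3 -m rotor wrist top
```

```text
clock: 19.2
tool_pos: [0.5072, -0.1229, 0.1747]
eef_rot: [-0.001, 0.706, 0.708, 0.0]
wrist_force: [0.5, 0.2, 0.2]
width: 0.0222
grip_force: 15.0
wrist [ 0.5246 -0.1842  0.2782] 2.192
   [ 0.5843 -0.1671]
   [ 0.5076 -0.1245]
   [ 0.465  -0.2012]
   [ 0.5417 -0.2438]
top [ 0.529  -0.1834  0.2457] 37.228
   [ 0.5892 -0.1683]
   [ 0.514  -0.1232]
   [ 0.4689 -0.1984]
   [ 0.5441 -0.2435]
```

```bash
python3 -m pendant '[{"grip":-1,"dp":[0,0,1],"rot":[0,0,0]},{"grip":-1,"dp":[0,0,0.7],"rot":[0,0,0]},{"grip":-1,"dp":[0,0,0.5],"rot":[0,0,0]},{"grip":-1,"dp":[0,0,0.3],"rot":[0,0,0]},{"grip":-1,"dp":[0,0,0],"rot":[0,0,0]},{"grip":-1,"dp":[0,0,0],"rot":[0,0,0]}]'; python3 -m pendant '[{"grip":-1,"dp":[0,0,0.2],"rot":[0,0,0]},{"grip":-1,"dp":[0,0,0.2],"rot":[0,0,0]},{"grip":-1,"dp":[0,0,0.2],"rot":[0,0,0]},{"grip":-1,"dp":[0,0,0.2],"rot":[0,0,0]},{"grip":-1,"dp":[0,0,0.08],"rot":[0,0,0]},{"grip":-1,"dp":[0,0,0],"rot":[0,0,0]},{"grip":-1,"dp":[0,0,0],"rot":[0,0,0]}]'
```

```text
clock: 19.9
tool_pos: [0.5078, -0.1246, 0.1132]
eef_rot: [0.0, 0.707, 0.707, 0.0]
wrist_force: [1.5, -0.2, -0.7]
width: 0.022
grip_force: 15.0
clock: 20.6
tool_pos: [0.5074, -0.1247, 0.0906]
eef_rot: [0.0, 0.707, 0.707, 0.0]
wrist_force: [-0.2, 0.5, -0.2]
width: 0.0224
grip_force: 15.0
```

```bash
python3 -m pendant '[{"grip":0,"dp":[0,0,0],"rot":[0,0,0]},{"grip":0,"dp":[0,0,0],"rot":[0,0,0]},{"grip":0,"dp":[0,0,0],"rot":[0,0,0]},{"grip":0,"dp":[0,0,0],"rot":[0,0,0]},{"grip":0.2,"dp":[0,0,-0.4],"rot":[0,0,0]},{"grip":0.2,"dp":[0,0,-1],"rot":[0,0,0]},{"grip":0.2,"dp":[0,0,-1],"rot":[0,0,0]},{"grip":0.2,"dp":[0,0,-1],"rot":[0,0,0]},{"grip":0.2,"dp":[0,0,-1],"rot":[0,0,0]},{"grip":0.2,"dp":[0,0,0],"rot":[0,0,0]}]'; python3 - <<'E'
from rotor import *
from vials import fitcap
im,K,T=snap('wrist')
print(fitcap(im,K,T,True,'red',(.508,-.1245),.117))
E
python3 -m pendant '[{"grip":0.2,"dp":[1,0.16,0],"rot":[0,0,0]},{"grip":0.2,"dp":[1,1,0],"rot":[0,0,0]},{"grip":0.2,"dp":[1,0,0],"rot":[0,0,0]},{"grip":0.2,"dp":[1,0,0],"rot":[0,0,0]},{"grip":0.2,"dp":[1,0,0],"rot":[0,0,0]},{"grip":0.2,"dp":[1,0,0],"rot":[0,0,0]},{"grip":0.2,"dp":[1,0,0],"rot":[0,0,0]},{"grip":0.2,"dp":[1,0,0],"rot":[0,0,0]},{"grip":0.2,"dp":[1,0,0],"rot":[0,0,0]},{"grip":0.2,"dp":[1,0,0.5],"rot":[0,0,0]},{"grip":0.2,"dp":[1,0,1],"rot":[0,0,0]},{"grip":0.2,"dp":[0.2,0,1],"rot":[0,0,0]}]'>/dev/null;python3 -m pendant '[{"grip":0.2,"dp":[0,0,0],"rot":[0,0,0]},{"grip":0.2,"dp":[0,0,0],"rot":[0,0,0]},{"grip":0.2,"dp":[0,0,0],"rot":[0,0,0]}]'; python3 - <<'E'
from vials import *
im,K,T=snap('wrist')
show(im,'pics/w6.png')
for c,p in [V[2],('black',(.537,.156))]: print(c,*fitcap(im,K,T,True,c,p))
E
```

```text
clock: 21.6
tool_pos: [0.5091, -0.1248, 0.2046]
eef_rot: [0.003, 0.707, 0.707, 0.001]
wrist_force: [1.6, -0.1, 0.2]
width: 0.0522
grip_force: 0.0
(array([ 0.5076, -0.1246]), 0.103)
clock: 23.15
tool_pos: [0.5372, 0.1546, 0.1392]
eef_rot: [0.001, 0.708, 0.707, 0.0]
wrist_force: [-0.0, 0.5, 1.1]
width: 0.0525
grip_force: 0.0
black [0.517  0.3211] 0.059
black [0.5366 0.1552] 0.071
```

View pics/w6.png

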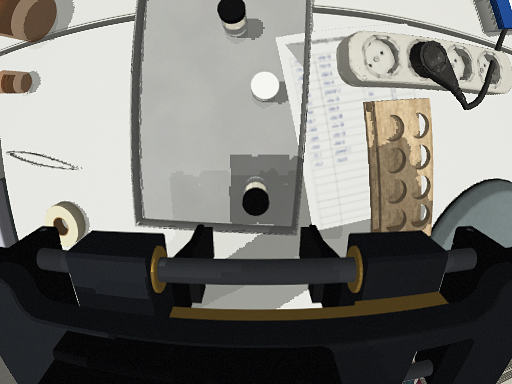

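The second red vial is in (its cap fits at bucket 2's centre), and the black cap at (256,199) is centred between the fingers. I'll descend and grip.

```bash
python3 -m pendant '[{"grip":0.2,"dp":[0,0,1],"rot":[0,0,0]},{"grip":0.2,"dp":[0,0,1],"rot":[0,0,0]},{"grip":0.2,"dp":[0,0,1],"rot":[0,0,0]},{"grip":0.2,"dp":[0,0,1],"rot":[0,0,0]},{"grip":0.2,"dp":[0,0,0.2],"rot":[0,0,0]},{"grip":0.2,"dp":[0,0,0],"rot":[0,0,0]},{"grip":-1,"dp":[0,0,0],"rot":[0,0,0]},{"grip":-1,"dp":[0,0,0],"rot":[0,0,0]},{"grip":-1,"dp":[0,0,0],"rot":[0,0,0]},{"grip":-1,"dp":[0,0,0],"rot":[0,0,0]},{"grip":-1,"dp":[0,0,0],"rot":[0,0,0]}]' 15
```

```text
clock: 24.3
tool_pos: [0.5367, 0.1553, 0.0334]
eef_rot: [0.0, 0.707, 0.707, 0.0]
wrist_force: [-0.1, 0.6, 2.4]
width: 0.0223
grip_force: 15.0
```

```bash
python3 -m pendant '[{"grip":-1,"dp":[0,0,-0.5],"rot":[0,0,0]},{"grip":-1,"dp":[0,0,-1],"rot":[0,0,0]},{"grip":-1,"dp":[0,0,-1],"rot":[0,0,0]},{"grip":-1,"dp":[0,0,-1],"rot":[0,0,0]},{"grip":-1,"dp":[0,0,-1],"rot":[0,0,0]},{"grip":-1,"dp":[-0.5,0,-1],"rot":[0,0,0]},{"grip":-1,"dp":[-1,0.92,-1],"rot":[0,0,0]},{"grip":-1,"dp":[-1,1,-0.2],"rot":[0,0,0]},{"grip":-1,"dp":[-1,0,0],"rot":[0,0,0]},{"grip":-1,"dp":[-1,0,0],"rot":[0,0,0]},{"grip":-1,"dp":[-1,0,0],"rot":[0,0,0]},{"grip":-1,"dp":[-1,0,0],"rot":[0,0,0]}]' >/dev/null && python3 -m pendant '[{"grip":-1,"dp":[-1,0,0],"rot":[0,0,0]},{"grip":-1,"dp":[-1,0,0],"rot":[0,0,0]},{"grip":-1,"dp":[-1,0,0],"rot":[0,0,0]},{"grip":-1,"dp":[-1,0,0],"rot":[0,0,0]},{"grip":-1,"dp":[-1,0,0],"rot":[0,0,0]},{"grip":-1,"dp":[-1,0,0],"rot":[0,0,0]},{"grip":-1,"dp":[-0.4,0,0.5],"rot":[0,0,0]},{"grip":-1,"dp":[0,0,0.5],"rot":[0,0,0]},{"grip":-1,"dp":[0,0,0],"rot":[0,0,0]},{"grip":-1,"dp":[0,0,0],"rot":[0,0,0]},{"grip":-1,"dp":[0,0,0],"rot":[0,0,0]}]'; python3 - <<'E'
from rotor import *
from vials import fitcap
im,K,T=snap('wrist'); show(im,'pics/w7.png')
print(fitcap(im,K,T,True,'red',(.542,-.244),.117),bot.get_state()['tool_pos'])
E
```

```text
clock: 26.6
tool_pos: [0.5846, -0.1658, 0.176]
eef_rot: [0.0, 0.707, 0.708, 0.0]
wrist_force: [-0.4, -0.8, 0.1]
width: 0.0221
grip_force: 15.0
(array([ 0.542, -0.244]), inf) [ 0.58470671 -0.16608376  0.17609135]vials.py:13: RuntimeWarning: divide by zero encountered in scalar divide
  r=minimize(lambda p:np.abs(model(p,K,T,f,b.shape,z0)-b).sum()/b.sum(),p0,method='Nelder-Mead',options=dict(initial_simplex=np.array(p0)+np.array([[0,0],[.006,0],[0,.006]]),maxiter=60))
  np.max(np.abs(fsim[0] - fsim[1:])) <= fatol):
```

View pics/w7.png

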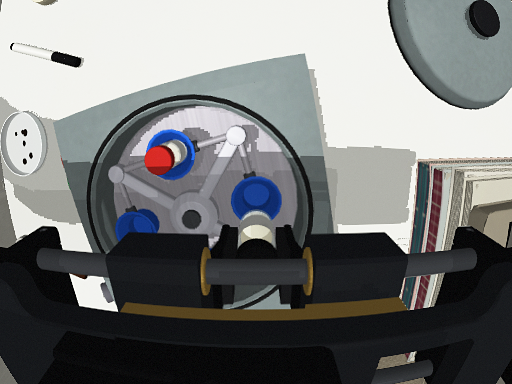

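The red vial stands in bucket 2, and the black one hangs over its bucket at (256,199). I'll lower it.

```bash
python3 -m pendant '[{"grip":-1,"dp":[-0.04,0,1],"rot":[0,0,0]},{"grip":-1,"dp":[0,0,0.7],"rot":[0,0,0]},{"grip":-1,"dp":[0,0,0.5],"rot":[0,0,0]},{"grip":-1,"dp":[0,0,0.3],"rot":[0,0,0]},{"grip":-1,"dp":[0,0,0],"rot":[0,0,0]},{"grip":-1,"dp":[0,0,0],"rot":[0,0,0]}]'; python3 -m pendant '[{"grip":-1,"dp":[0,0,0.2],"rot":[0,0,0]},{"grip":-1,"dp":[0,0,0.2],"rot":[0,0,0]},{"grip":-1,"dp":[0,0,0.2],"rot":[0,0,0]},{"grip":-1,"dp":[0,0,0.2],"rot":[0,0,0]},{"grip":-1,"dp":[0,0,0.08],"rot":[0,0,0]},{"grip":-1,"dp":[0,0,0],"rot":[0,0,0]},{"grip":-1,"dp":[0,0,0],"rot":[0,0,0]}]'
```

```text
clock: 27.25
tool_pos: [0.5848, -0.1681, 0.1138]
eef_rot: [0.0, 0.707, 0.707, 0.0]
wrist_force: [0.3, -0.1, -0.0]
width: 0.0222
grip_force: 15.0
clock: 27.95
tool_pos: [0.5844, -0.1682, 0.0912]
eef_rot: [0.0, 0.707, 0.707, 0.0]
wrist_force: [-0.7, -0.8, -0.6]
width: 0.0222
grip_force: 15.0
```

```bash
python3 -m pendant '[{"grip":0,"dp":[0,0,0],"rot":[0,0,0]},{"grip":0,"dp":[0,0,0],"rot":[0,0,0]},{"grip":0,"dp":[0,0,0],"rot":[0,0,0]},{"grip":0,"dp":[0,0,0],"rot":[0,0,0]},{"grip":0.1,"dp":[0,0,-0.4],"rot":[0,0,0]},{"grip":0.1,"dp":[0,0,-1],"rot":[0,0,0]},{"grip":0.2,"dp":[0,0,-1],"rot":[0,0,0]},{"grip":0.2,"dp":[0,0,-1],"rot":[0,0,0]},{"grip":0.2,"dp":[0,0,-1],"rot":[0,0,0]},{"grip":0.2,"dp":[0,0,0],"rot":[0,0,0]}]'; python3 - <<'E'
from rotor import *
from vials import fitcap
im,K,T=snap('wrist'); fit('wrist')
print(fitcap(im,K,T,True,'black',(.5844,-.167),.117),fitcap(im,K,T,True,'red',(.508,-.1245),.117))
E
python3 -m pendant '[{"grip":0.2,"dp":[1,-0.69,0],"rot":[0,0,0]},{"grip":0.2,"dp":[1,-1,0],"rot":[0,0,0]},{"grip":0.2,"dp":[1,-1,0],"rot":[0,0,0]},{"grip":0.2,"dp":[1,0,0],"rot":[0,0,0]},{"grip":0.2,"dp":[1,0,0],"rot":[0,0,0]},{"grip":0.2,"dp":[1,0,0],"rot":[0,0,0]},{"grip":0.2,"dp":[1,0,0],"rot":[0,0,0]},{"grip":0.2,"dp":[1,0,0],"rot":[0,0,0]},{"grip":0.2,"dp":[1,0,0],"rot":[0,0,0]},{"grip":0.2,"dp":[1,0,0],"rot":[0,0,0]},{"grip":0.2,"dp":[1,0,0],"rot":[0,0,0]},{"grip":0.2,"dp":[1,0,0],"rot":[0,0,0]}]'>/dev/null;python3 -m pendant '[{"grip":0.2,"dp":[1,0,0],"rot":[0,0,0]},{"grip":0.2,"dp":[1,0,0],"rot":[0,0,0]},{"grip":0.2,"dp":[1,0,0],"rot":[0,0,0]},{"grip":0.2,"dp":[1,0,0],"rot":[0,0,0]},{"grip":0.2,"dp":[1,0,0],"rot":[0,0,0]},{"grip":0.2,"dp":[1,0,0.5],"rot":[0,0,0]},{"grip":0.2,"dp":[1,0,1],"rot":[0,0,0]},{"grip":0.2,"dp":[0.54,0,1],"rot":[0,0,0]},{"grip":0.2,"dp":[0,0,0],"rot":[0,0,0]},{"grip":0.2,"dp":[0,0,0],"rot":[0,0,0]},{"grip":0.2,"dp":[0,0,0],"rot":[0,0,0]}]'; python3 - <<'E'
from vials import *
im,K,T=snap('wrist')
show(im,'pics/w8.png')
for c,p in [V[2]]: print(c,*fitcap(im,K,T,True,c,p))
E
```

```text
clock: 28.95
tool_pos: [0.5861, -0.1682, 0.2056]
eef_rot: [0.003, 0.707, 0.707, 0.001]
wrist_force: [0.3, -0.2, -0.6]
width: 0.0523
grip_force: 0.0
wrist [ 0.525  -0.1839  0.2751] 1.085
   [ 0.5846 -0.167 ]
   [ 0.5081 -0.1242]
   [ 0.4653 -0.2007]
   [ 0.5418 -0.2436]
(array([ 0.5845, -0.1684]), 0.082) (array([ 0.5073, -0.1244]), 0.083)
clock: 31.35
tool_pos: [0.518, 0.3195, 0.1396]
eef_rot: [0.0, 0.708, 0.707, 0.0]
wrist_force: [-0.3, -0.1, 0.4]
width: 0.052
grip_force: 0.0
black [0.5172 0.3202] 0.062
```

View pics/w8.png

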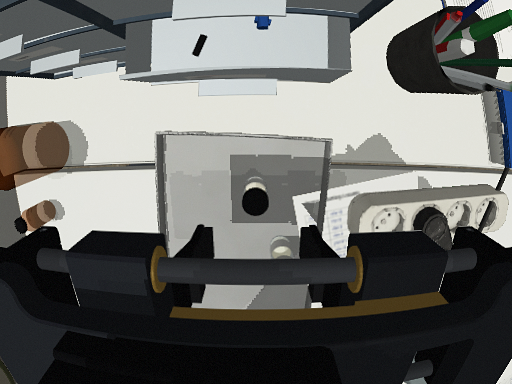

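The last black cap at (256,201) is centred, and the white vial is clear of the fingers. Gripping.

```bash
python3 -m pendant '[{"grip":0.2,"dp":[0,0,1],"rot":[0,0,0]},{"grip":0.2,"dp":[0,0,1],"rot":[0,0,0]},{"grip":0.2,"dp":[0,0,1],"rot":[0,0,0]},{"grip":0.2,"dp":[0,0,1],"rot":[0,0,0]},{"grip":0.2,"dp":[0,0,0.22],"rot":[0,0,0]},{"grip":0.2,"dp":[0,0,0],"rot":[0,0,0]},{"grip":-1,"dp":[0,0,0],"rot":[0,0,0]},{"grip":-1,"dp":[0,0,0],"rot":[0,0,0]},{"grip":-1,"dp":[0,0,0],"rot":[0,0,0]},{"grip":-1,"dp":[0,0,0],"rot":[0,0,0]},{"grip":-1,"dp":[0,0,0],"rot":[0,0,0]}]' 15
```

```text
clock: 32.5
tool_pos: [0.5174, 0.3204, 0.0333]
eef_rot: [0.0, 0.707, 0.707, 0.0]
wrist_force: [1.7, 0.6, 1.7]
width: 0.0219
grip_force: 15.0
```

```bash
python3 -m pendant '[{"grip":-1,"dp":[0,0,-0.5],"rot":[0,0,0]},{"grip":-1,"dp":[0,0,-1],"rot":[0,0,0]},{"grip":-1,"dp":[0,0,-1],"rot":[0,0,0]},{"grip":-1,"dp":[0,0,-1],"rot":[0,0,0]},{"grip":-1,"dp":[0,0,-1],"rot":[0,0,0]},{"grip":-1,"dp":[-0.5,0,-1],"rot":[0,0,0]},{"grip":-1,"dp":[-1,0,-1],"rot":[0,0,0]},{"grip":-1,"dp":[-1,0,-0.2],"rot":[0,0,0]},{"grip":-1,"dp":[-1,-1,0],"rot":[0,0,0]},{"grip":-1,"dp":[-1,-1,0],"rot":[0,0,0]},{"grip":-1,"dp":[-1,-0.08,0],"rot":[0,0,0]},{"grip":-1,"dp":[-1,0,0],"rot":[0,0,0]}]' >/dev/null && python3 -m pendant '[{"grip":-1,"dp":[-1,0,0],"rot":[0,0,0]},{"grip":-1,"dp":[-1,0,0],"rot":[0,0,0]},{"grip":-1,"dp":[-1,0,0],"rot":[0,0,0]},{"grip":-1,"dp":[-1,0,0],"rot":[0,0,0]},{"grip":-1,"dp":[-1,0,0],"rot":[0,0,0]},{"grip":-1,"dp":[-1,0,0],"rot":[0,0,0]},{"grip":-1,"dp":[-1,0,0],"rot":[0,0,0]},{"grip":-1,"dp":[-1,0,0],"rot":[0,0,0]},{"grip":-1,"dp":[-1,0,0],"rot":[0,0,0]},{"grip":-1,"dp":[-1,0,0],"rot":[0,0,0]},{"grip":-1,"dp":[-1,0,0],"rot":[0,0,0]},{"grip":-1,"dp":[-1,0,0],"rot":[0,0,0]}]'>/dev/null;python3 -m pendant '[{"grip":-1,"dp":[-1,0,0],"rot":[0,0,0]},{"grip":-1,"dp":[-1,0,0],"rot":[0,0,0]},{"grip":-1,"dp":[-0.35,0,0.5],"rot":[0,0,0]},{"grip":-1,"dp":[0,0,0.5],"rot":[0,0,0]},{"grip":-1,"dp":[0,0,0],"rot":[0,0,0]},{"grip":-1,"dp":[0,0,0],"rot":[0,0,0]},{"grip":-1,"dp":[0,0,0],"rot":[0,0,0]}]'; python3 - <<'E'
from h import *
im,K,T=snap('wrist'); show(im,'pics/w9.png'); print(bot.get_state()['tool_pos'])
E
```

```text
clock: 35.6
tool_pos: [0.4654, -0.1998, 0.1759]
eef_rot: [0.0, 0.707, 0.708, 0.0]
wrist_force: [-0.3, -1.0, -0.5]
width: 0.0223
grip_force: 15.0
[ 0.46542544 -0.20014485  0.1760309 ]
```

View pics/w9.png

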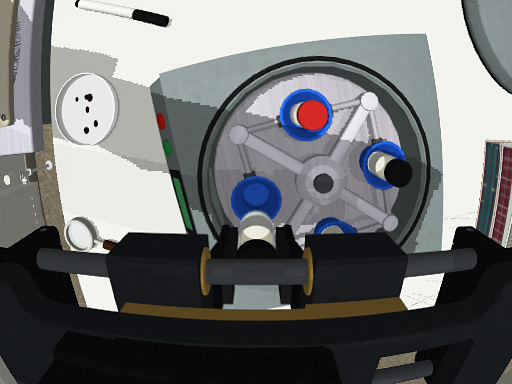

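The last vial hangs over its bucket at (256,198), with the black one facing it at (397,173). I'll lower and release.

```bash
python3 -m pendant '[{"grip":-1,"dp":[0,0,1],"rot":[0,0,0]},{"grip":-1,"dp":[0,0,0.7],"rot":[0,0,0]},{"grip":-1,"dp":[0,0,0.5],"rot":[0,0,0]},{"grip":-1,"dp":[0,0,0.3],"rot":[0,0,0]},{"grip":-1,"dp":[0,0,0],"rot":[0,0,0]},{"grip":-1,"dp":[0,0,0],"rot":[0,0,0]}]'; python3 -m pendant '[{"grip":-1,"dp":[0,0,0.2],"rot":[0,0,0]},{"grip":-1,"dp":[0,0,0.2],"rot":[0,0,0]},{"grip":-1,"dp":[0,0,0.2],"rot":[0,0,0]},{"grip":-1,"dp":[0,0,0.2],"rot":[0,0,0]},{"grip":-1,"dp":[0,0,0.08],"rot":[0,0,0]},{"grip":-1,"dp":[0,0,0],"rot":[0,0,0]},{"grip":-1,"dp":[0,0,0],"rot":[0,0,0]}]'
```

```text
clock: 36.25
tool_pos: [0.4655, -0.2009, 0.1137]
eef_rot: [0.0, 0.707, 0.707, 0.0]
wrist_force: [0.4, 1.2, 0.5]
width: 0.022
grip_force: 15.0
clock: 36.95
tool_pos: [0.4651, -0.2009, 0.0911]
eef_rot: [0.0, 0.707, 0.707, 0.0]
wrist_force: [0.9, 0.9, 0.5]
width: 0.0223
grip_force: 15.0
```

```bash
python3 -m pendant '[{"grip":0,"dp":[0,0,0],"rot":[0,0,0]},{"grip":0,"dp":[0,0,0],"rot":[0,0,0]},{"grip":0,"dp":[0,0,0],"rot":[0,0,0]},{"grip":0,"dp":[0,0,0],"rot":[0,0,0]},{"grip":0.1,"dp":[0,0,-0.4],"rot":[0,0,0]},{"grip":0.1,"dp":[0,0,-1],"rot":[0,0,0]},{"grip":0.2,"dp":[0,0,-1],"rot":[0,0,0]},{"grip":0.2,"dp":[0,0,-1],"rot":[0,0,0]},{"grip":0.2,"dp":[-1,0,-1],"rot":[0,0,0]},{"grip":0.2,"dp":[-1,0,-1],"rot":[0,0,0]},{"grip":0.2,"dp":[0,0,-1],"rot":[0,0,0]},{"grip":0.2,"dp":[0,0,-1],"rot":[0,0,0]}]' >/dev/null;  python3 -m pendant '[{"grip":0.2,"dp":[0,0,0],"rot":[0,0,0]},{"grip":0.2,"dp":[0,0,0],"rot":[0,0,0]},{"grip":0.2,"dp":[0,0,0],"rot":[0,0,0]}]'; python3 - <<'E'
from vials import *
im,K,T=snap('wrist'); cv2.imwrite('pics/w10.png',cv2.resize(im[:,:,::-1],None,fx=1.5,fy=1.5))
for z in(.115,.117,.119,.122): print(z,[fitcap(im,K,T,True,c,p,z) for c,p in(('red',(.508,-.1245)),('red',(.542,-.2435)),('black',(.585,-.167)),('black',(.465,-.201)))])
im=bot.capture('scene'); cv2.imwrite('pics/s2.png',cv2.resize(im[100:300,140:420,::-1],None,fx=2.8,fy=2.8,interpolation=cv2.INTER_CUBIC))
E
```

```text
clock: 38.45
tool_pos: [0.4646, -0.2507, 0.2755]
eef_rot: [-0.0, 0.707, 0.707, -0.0]
wrist_force: [-0.7, -0.1, -0.2]
width: 0.052
grip_force: 0.0
0.115 [(array([ 0.508 , -0.1234]), 0.084), (array([ 0.5425, -0.2435]), 0.098), (array([ 0.5858, -0.1678]), 0.086), (array([ 0.4653, -0.2013]), 0.078)]
0.117 [(array([ 0.5077, -0.1238]), 0.093), (array([ 0.5422, -0.2429]), 0.109), (array([ 0.585 , -0.1679]), 0.094), (array([ 0.4653, -0.201 ]), 0.088)]
0.119 [(array([ 0.5078, -0.1241]), 0.108), (array([ 0.5416, -0.2424]), 0.122), (array([ 0.5843, -0.1678]), 0.105), (array([ 0.4652, -0.2006]), 0.099)]
0.122 [(array([ 0.5069, -0.1247]), 0.124), (array([ 0.5408, -0.242 ]), 0.143), (array([ 0.5834, -0.1681]), 0.121), (array([ 0.4651, -0.2005]), 0.117)]
```

View pics/w10.png

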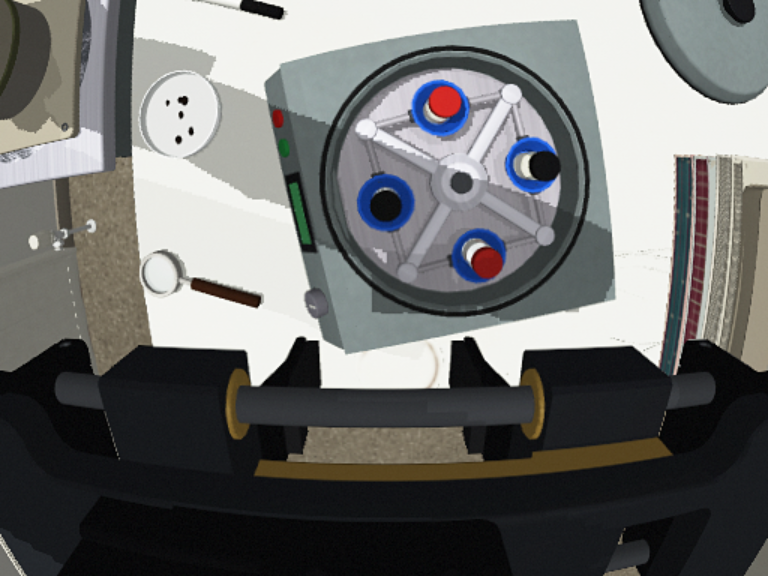

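View pics/s2.png

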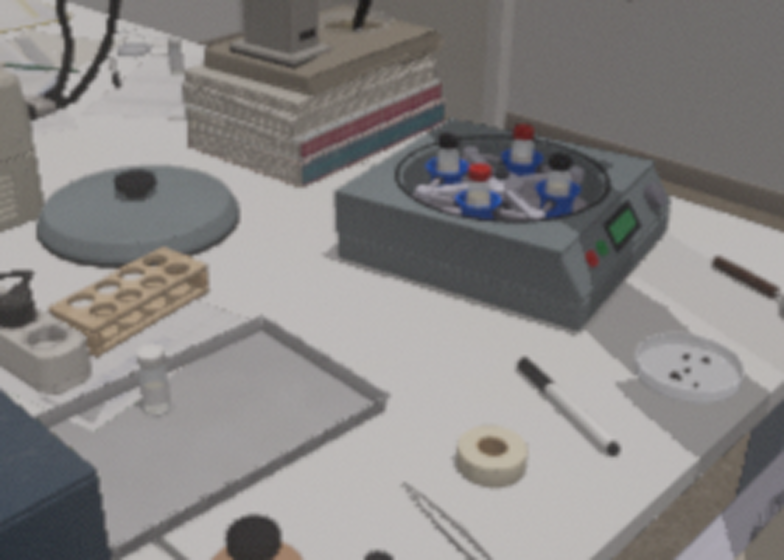

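The red caps at (445,101) and (487,263) face each other, as do the black caps at (385,205) and (544,166). All four are upright and seated equally deep, the white vial still stands in the tray, and the arm is clear.

```bash
python3 -c "
from plant import bot
print(bot.hand_in())"
```

```text
the job is handed in; nothing more can be done
None
```

The centrifuge is loaded and handed in at about 38.5 s of the 106 s allowed: all four vials look upright and fully seated in the final pictures, red faces red and black faces black across the hub, and the white vial still stands in the tray.

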